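# Free a paddle from the spring-bar stand

### The arm

A 7-joint arm with a two-finger parallel gripper is mounted at the origin on the work surface. World frame = base frame: x ahead of the robot, y to its left, z up, the work surface at z = 0. Lengths are in m, angles in rad, forces in N, time in s.
With the tool pointing down it reaches from about 0.35 to 0.9 m from the base axis. Payload 8.1 kg.
Tool frame: the origin (TCP) lies at the very end of the fingers, on their centre line; the grasp point (between the pads) lies 19 mm behind it (arm.tcp_to_grasp is the z of the grasp point in the tool frame, in m); z points along the fingers, y is the line along which they close (so a half turn about z gives the same grasp; the last joint's range is limited). The gripper opens to 92 mm and grips with 3 to 60 N. Pads are 19 mm wide; open, the fingers measure 130 mm over their backs; the gripper's body (75 mm by 190 mm) begins 47 mm behind the grasp point.
Start: joints at [-0.103, 0.434, 0.025, 1.573, -0.012, 1.134, -0.075], TCP at [0.625, -0, 0.227] pointing down, gripper open.
Joint ranges: [-2.62, 2.62], [-0.44, 2.09], [-1.27, 1.32], [0.08, 2.57], [-1.32, 4.46], [0.12, 2], [-2.74, 2.74]. Speed limits (rad/s): [2.22, 2.22, 3.01, 3.01, 3.14, 3.14, 3.14].

### API

Orientations are given as a rotation vector (axis times angle).
In Python, from cell import readout, vision, sign_off, arm gives the robot as it stands. The module is installed in compiled form; this text tells all that it offers.
- The arm moves only by the shell command python3 -m creep 'ROWS' [FORCE]. ROWS is JSON, a list of rows, each a list of 5 numbers: the shift along the tool's x, y, z in units of 4 cm (1.0 is 4 cm), then the turn about the tool's z in units of 4 degrees (1.0 is 4 degrees), then the opening, from 0 (shut) to 1 (fully open). A call has 1 to 12 rows; each row shifts and turns the commanded pose from where the row before left it, along the tool's axes as they then stand; what a row does not reach is not made up. A row lasts 1/8 s, in which the tool goes at most 62.5 mm and 10.7 degrees, less where a joint would pass 70% of its speed; a pose out of reach is approached as far as the arm can. A call with a number of a shift or a turn outside -1 to 1 is refused whole. A call with a gripper value outside its range is refused whole. The fingers move at their own pace and stop on an object; FORCE is the grip in N (left out, the last holds). Time passes only in rows, so rows that do not move let the fingers close. It gives the time, the measured TCP pose, the force, the opening and the grip force at its end, in the units of the state.
- readout.observe(): the state, without advancing time (a new reading comes with each control period).
- vision.get_image(name): name is "scene" or "side" or "wrist"; returns a dict with "pixels" (420x560x3 uint8, blue, green, red), "z_map" (420x560 float32, m along the optical axis (not along the pixel's ray), 0 where there is no reading), "camera_matrix" (3x3 intrinsics, pixels), "position" and "rotation" of the camera in the world. Camera axes: x right, y up, looking along -z (the intrinsics and any distortion apply to the point x, -y, -z); pixel columns grow to the right and rows downward; lengths in m; the calibration is good to about 2 mm. A picture is of the moment at which its call begins.
- sign_off(): hands the job in; it is judged then, once.
The state is a dict: "clock": time; "joints": joint angles; "dq": joint speeds; "joint_efforts": joint torques, N m; "position": TCP position; "ee_rot": TCP orientation; "force": force on the tool from outside, world axes, zero at the start; "ft_torque": the same for the moment, N m; "width": opening from 0.0 (shut) to 1.0 (fully open); "gripper_force": force on a finger pad.
Only numpy, scipy, OpenCV 4.12 (cv2) and the standard library are available. Lean on these libraries where they do the work, as an engineer would, in place of code of your own. Each camera call takes 0.05 s, during which the arm holds its last target. There are 200 camera calls.

### The job

Take the forked tool from its block, straddle the spring bar between the stand and the bar's collar, and push the collar sideways gently, without forcing the bar, ramming it against its end stop or touching bar or stand with the fingers, until the locked paddle pops up. Put the tool back in its block, and stand the freed paddle, handle down and fully home, in the empty pocket of the drying block. Do not drop it, and leave the other things where they are.

Things in the scene. Friction and masses are not known exactly. Their poses are not given: they have to be found in the camera images.
- stand: Fixed wooden stand, 90 x 200 mm. Origin on the table under the centre of the paddle's pocket (32 mm in x, 17 mm in y); z up, +y the way the spring bar is drawn back. Cheeks to y = -24.5 and +24.5 mm, 75 mm high. The bar, 8 mm thick, runs along y 48 mm above the table, with nothing over it and 30 mm free under it, from the cheek to its collar; a steel lug, 66 mm high, at y = 118 to 136 mm.
- collar_mid (a point): A point on the stand, on the bar's axis: the middle of the range in which the collar's face towards the pocket may lie. The collar (24 mm across, 6 mm thick, fast on the bar) is set up to 9 mm to either side along y and its place is not measured: feel for it. Axes of the stand.
- seat (a point): A point 26 mm above the stand's origin: where the paddle's origin is while locked; 12 mm higher it has popped up. Pushing the collar to +y takes 3 N to start and 0.25 N more per mm, plus 1 to 3 N of friction; the paddle comes free and pops up after 9 to 13 mm, and at 14.5 mm is a hard stop, where the force shoots up. More than 15 N from the tool damages it. Let go, the bar springs back, onto the raised handle.
- paddle: Wooden paddle, 85 g, 14 mm thick (y), handle down. Origin at the centre of the handle's lower end, z up: handle 28 mm wide (x), 66 mm long, a 12 mm square hole 18 to 30 mm up; round blade 90 mm across centred 105 mm up, top at 150 mm. Grasp the blade from above across its thickness.
- forktool: Forked tool, 90 g, standing prongs-down in its block. Origin midway between the ends of the prongs, z up to the handle's end at 110 mm. Two steel prongs 26 mm long, 6 mm thick (y), 13 mm apart (x, 23 mm overall); bridge 26 to 34 mm; wooden handle 34 to 110 mm, 20 mm thick (y) by 24 mm (x).
- socket (a point): Where the forked tool's origin is when it stands in its block (the handle's lower end then rests on the block's top, 45 mm above the table; prongs 34 mm down in a slot 28 by 11 mm, x by y). Axes of the fixed block, 90 x 75 mm.
- pocket (a point): Centre of the floor of the empty pocket in the fixed drying block, 12 mm above the table; the mouth is 43 mm higher. The pocket is 34 mm (x) by 20 mm (y) with a 3 mm chamfer; axes of the block, 90 x 130 mm. The occupied pocket lies 76 mm along +y.
- neighbour: Another paddle of the same shape and size, standing in the other pocket of the drying block: leave alone. Origin at the handle's lower end.
- oil: Clear oil bottle, 52 mm across, 150 mm high, origin under its centre: leave alone.
- wax: Flat aluminium tin, 66 mm across, 40 mm high, origin under its centre: leave alone.
- sander: Cork sanding block 100 x 60 x 30 mm, origin under its centre: leave alone.
- brush: Brush lying on the table: leave alone.
- cup: White cup, 70 mm across, 60 mm high, origin under its centre: leave alone.
- offcut: Wooden offcut 120 x 30 x 25 mm, origin under its centre: leave alone.
Things that resemble listed ones, but are neither listed nor needed, are in the scene too. Leave any green look-alike of the paddle alone.

How it is judged:
On the way, in this order (a step that is already met when the one before it is completed fails the run):
1. the forked tool bears on the spring bar while the paddle is still locked (contact force between forktool and stand above 2 N and z of paddle in the frame of seat below 0.004 m), for 0.05 s.
2. the paddle has popped up with the tool on the bar (z of paddle in the frame of seat above 0.009 m and contact force between forktool and stand above 0.5 N), for 0.05 s.
At the end, for the whole second after the job is handed in: Forked tool in its block (6 mm sideways, 4 mm in height, tilt under 0.12 rad); paddle handle-down on the floor of the empty pocket (8 mm sideways, 4 mm in height, tilt under 0.2 rad); both at rest; nothing else moved 30 mm (horizontal distance between forktool and socket below 0.006 m and z of forktool in the frame of socket below 0.004 m and angle between forktool's own z axis and vertical below 0.12 rad and linear speed of each of forktool, paddle below 0.02 m/s and horizontal distance between paddle and pocket below 0.008 m and z of paddle in the frame of pocket below 0.004 m and angle between paddle's own z axis and vertical below 0.2 rad and distance of each of neighbour, oil, wax, sander, brush, cup, offcut from where it was at the start of the episode below 0.03 m); the robot touches nothing.
It fails at once if the tool presses on the spring bar or its stand with more than 15 N (contact force between forktool and stand above 15 N).
It fails at once if the fingers press on the stand or its spring bar (contact force between the fingers and stand above 1 N).
It fails at once if the paddle is dropped or flung (faster than 0.8 m/s) (linear speed of paddle above 0.8 m/s).
It fails at once if another thing is moved 30 mm or more (distance of any of neighbour, oil, wax, sander, brush, cup, offcut from where it was at the start of the episode above 0.03 m).
It also fails if it takes over 72 s, if anything falls off the work surface, if the arm or the gripper's body presses on something with over 40 N, if the wrist force passes 120 N, or if a joint passes its speed limit or range.

## Working session

There is one attempt and no reset: what is moved stays moved. The work goes in short steps, Python scripts to look and compute and a shell command to move; the robot and the scene stay as the last step left them, time stands still between calls to the robot, and variables do not carry over. Pictures are saved under pics/ and viewed, at most 10 in all, crops included, and the job is handed in when it is done.

```bash
mkdir -p pics
cat > h.py <<'E'
import numpy as np, cv2
from cell import readout, vision
def grab(n,tag=None):
    d=vision.get_image(n)
    np.savez(f'{tag or n}.npz',**{k:np.array(v) for k,v in d.items()})
    return d
def load(t): return dict(np.load(f'{t}.npz'))
def R(d):
    r=np.array(d['rotation'],float)
    return r if r.shape==(3,3) else cv2.Rodrigues(r.reshape(3,1))[0]
def pts(d):
    K=d['camera_matrix'];z=d['z_map'];v,u=np.mgrid[:z.shape[0],:z.shape[1]]
    x=(u-K[0,2])/K[0,0]*z; y=(v-K[1,2])/K[1,1]*z
    return np.stack([x,-y,-z],-1)@R(d).T+d['position']
def ray(d,u,v,h):
    K=d['camera_matrix'];r=R(d)@np.array([(u-K[0,2])/K[0,0],-(v-K[1,2])/K[1,1],-1])
    return d['position']+r*(h-d['position'][2])/r[2]
def proj(d,p):
    q=(np.array(p)-d['position'])@R(d);K=d['camera_matrix']
    return K[0,0]*q[0]/-q[2]+K[0,2],K[1,1]*-q[1]/-q[2]+K[1,2]
E
python3 - <<'E'
from h import *
for n in['scene','side']:
    d=grab(n);cv2.imwrite(f'pics/{n}0.png',d['pixels']);print(n,d['position'],R(d).round(2).tolist(),d['camera_matrix'][0,0], {k for k in d}, (d['z_map']>0).mean())
print(readout.observe())
E
```

```text
scene [ 1.01780719 -0.21341652  0.786763  ] [[0.43, -0.75, 0.5], [0.9, 0.36, -0.23], [-0.01, 0.56, 0.83]] 385.0347275224937 {'z_map', 'position', 'camera_matrix', 'pixels', 'rotation'} 0.9961819727891157
side [ 0.28328332 -0.69029161  0.84696838] [[0.93, 0.27, -0.24], [-0.37, 0.69, -0.63], [-0.01, 0.67, 0.74]] 453.01941967381435 {'z_map', 'position', 'camera_matrix', 'pixels', 'rotation'} 0.9959566326530612
{'clock': 0.1, 'joints': array([-0.10260924,  0.43515768,  0.02502956,  1.57400126, -0.01160953,
        1.13401669, -0.075144  ]), 'dq': array([-0.00048405, -0.00201518,  0.001396  , -0.00281383, -0.00191966,
        0.0011925 ,  0.00199674]), 'joint_efforts': array([ 2.76666542e-03, -6.69124532e+01,  9.87763703e-01, -3.15145969e+01,
       -6.05509384e-02,  3.73947364e-02,  1.19628339e-04]), 'position': array([ 6.24537661e-01, -7.71010511e-05,  2.26023265e-01]), 'ee_rot': array([-2.22097524e+00, -2.22062230e+00,  1.74979779e-03]), 'force': array([ 0.29710426, -0.31958092,  0.18044745]), 'ft_torque': array([-0.00786848,  0.05026966, -0.01225563]), 'gripper_force': 0.0, 'width': 1.0013939582670681}
```

View pics/scene0.png

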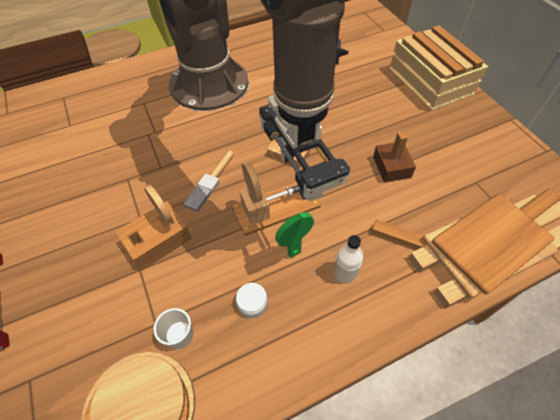

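View pics/side0.png

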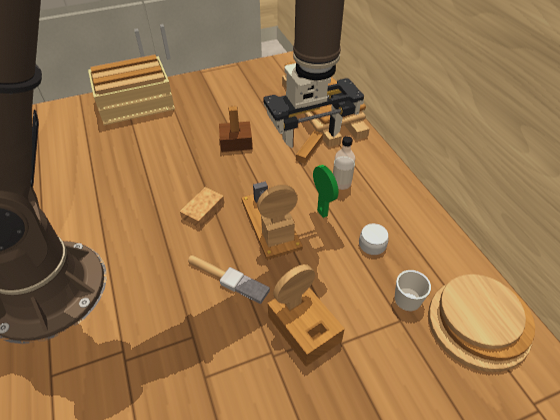

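The scene view shows the tool block at (395,155) with the forked tool, the stand with the locked paddle at (255,200), and the drying block at (150,238), whose empty pocket is at (137,238). In the side view these are at (235,135), (275,220) and (305,325), with the pocket at (318,327).

Things that could be taken for the paddle, by scene pixel:
- brown paddle in the stand (252,185): the one to free
- brown paddle in the drying block (158,205): the neighbour
- green look-alike (295,235): leave alone

For the tool, there is only the brown handle (398,145).

Run:
```python
from h import *
H=np.zeros((800,700));C=np.zeros((800,700,3),np.uint8)  # row: x 0.95->0.15 ; col: y 0.35->-0.35
for n in['scene','side']:
    d=load(n);P=pts(d).reshape(-1,3);c=d['pixels'].reshape(-1,3)
    o=np.argsort(P[:,2]);P=P[o];c=c[o]
    r=((0.95-P[:,0])*1000).astype(int);q=((0.35-P[:,1])*1000).astype(int)
    k=(r>=1)&(r<799)&(q>=1)&(q<699)&(P[:,2]<0.2)&(P[:,2]>-.01)
    for a,b,z,cc in zip(r[k],q[k],P[k,2],c[k]):
        if z>H[a,b]-0.002:
            H[a:a+2,b:b+2]=z;C[a:a+2,b:b+2]=cc
np.savez('ortho.npz',H=H,C=C)
im=cv2.applyColorMap(np.clip(H/0.17*255,0,255).astype(np.uint8),cv2.COLORMAP_JET)
out=cv2.resize(C,None,fx=.7,fy=.7,interpolation=cv2.INTER_AREA)[:, :]
im=cv2.resize(im,None,fx=.7,fy=.7,interpolation=cv2.INTER_AREA)
cv2.imwrite('pics/ortho.png',np.hstack([out[:,90:490],im[:,90:490]]))
```

```text
(no output)
```

View pics/ortho.png

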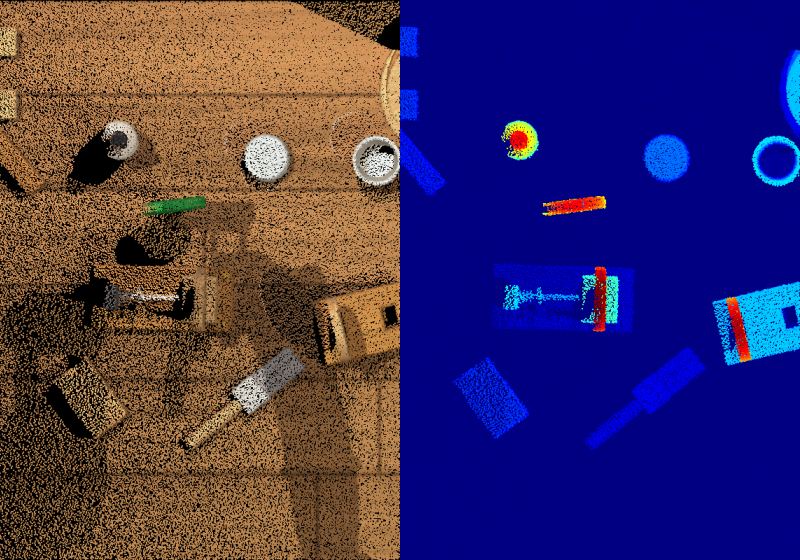

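The top-down view shows the stand's bar running to the image left (+world y) from cheeks at (600,298), and the lug at (512,297). The drying block is at (765,322) with its empty pocket at (792,315). Next I fit the faces.

Run:
```python
from h import *
Ps=[pts(load(n)).reshape(-1,3) for n in['scene','side']]
def rect(name,zlo,zhi,x0,x1,y0,y1):
    for n,P in list(zip('AB',Ps))+[('AB',np.vstack(Ps))]:
        k=P[(P[:,2]>zlo)&(P[:,2]<zhi)&(P[:,0]>x0)&(P[:,0]<x1)&(P[:,1]>y0)&(P[:,1]<y1)]
        if len(k)<5: print(name,n,len(k));continue
        r=cv2.minAreaRect((k[:,:2]*1000).astype(np.float32))
        print(name,n,len(k),'c',np.round(r[0],1),'size',np.round(r[1],1),'ang',round(r[2],1),'z',np.round(np.percentile(k[:,2],[5,50,95])*1000,1))
# ortho display -> world: col u(0..400): y=.35-(u+90)/700 ; row v: x=.95-v/700
rect('cheeks',.068,.082,.45,.6,-.12,.0)
rect('paddle',.09,.17,.45,.6,-.12,.0)
rect('lug',.058,.07,.47,.58,.03,.1)
rect('bar',.04,.058,.48,.56,-.03,.03)
rect('dry',.05,.06,.38,.6,-.36,-.2)
rect('neigh',.09,.17,.4,.6,-.3,-.2)
rect('tblock',.04,.05,.3,.8,.2,.45)
rect('tool',.06,.13,.3,.8,.2,.45)
rect('tooltop',.117,.13,.3,.8,.2,.45)
```

```text
cheeks A 336 c [524.5 -63.5] size [48.4 67.3] ang 88.6 z [70.1 74.3 76.9]
cheeks B 353 c [522.  -65.1] size [49.5 66.6] ang 85.6 z [69.4 74.1 78.2]
cheeks AB 689 c [523.7 -64.3] size [50.5 68.8] ang 88.0 z [69.7 74.3 77.3]
paddle A 357 c [524.9 -63.4] size [14.2 87.8] ang 88.5 z [102.7 142.5 167.6]
paddle B 915 c [521.9 -63.9] size [18.  89.6] ang 88.4 z [ 97.8 135.3 166.6]
paddle AB 1272 c [522.9 -63.9] size [18.  91.7] ang 88.4 z [ 98.5 137.8 167.2]
lug A 0
lug B 101 c [526.   60.6] size [23.1 33.6] ang 84.9 z [58.6 64.5 67.1]
lug AB 101 c [526.   60.6] size [23.1 33.6] ang 84.9 z [58.6 64.5 67.1]
bar A 97 c [523.7   0.7] size [58.1 21.9] ang 78.7 z [45.3 50.6 55.8]
bar B 0
bar AB 97 c [523.7   0.7] size [58.1 21.9] ang 78.7 z [45.3 50.6 55.8]
dry A 1709 c [ 488.1 -298.5] size [ 94.8 130. ] ang 13.3 z [51.9 54.6 56.8]
dry B 2166 c [ 487.9 -298. ] size [ 91.4 131.6] ang 13.1 z [51.8 54.5 56.9]
dry AB 3875 c [ 488.6 -298. ] size [ 94.9 130.5] ang 12.2 z [51.9 54.5 56.8]
neigh A 398 c [ 483.5 -260.7] size [85.9 14.2] ang 13.4 z [101.3 144.9 161.7]
neigh B 959 c [ 478.2 -262. ] size [88.3 16.3] ang 12.8 z [ 96.1 133.8 160.5]
neigh AB 1357 c [ 480.3 -261.5] size [92.6 16.3] ang 12.8 z [ 97.2 137.5 161. ]
tblock A 874 c [651.9 315.3] size [113.8 315.9] ang 80.7 z [42.1 44.8 48.2]
tblock B 618 c [649.7 300.2] size [ 87.7 313.2] ang 80.4 z [41.2 44.4 48.1]
tblock AB 1492 c [651.9 314.4] size [116.5 315.9] ang 80.4 z [41.6 44.6 48.2]
tool A 1387 c [664. 345.] size [271.9 210. ] ang 0.0 z [ 63.   66.  115.5]
tool B 267 c [664.1 283.3] size [ 61.4 278.6] ang 83.6 z [ 61.3  80.3 120.2]
tool AB 1654 c [663.6 343.7] size [272.8 212.5] ang 0.0 z [ 62.8  66.1 118.6]
tooltop A 62 c [541.8 318. ] size [19.8 23.7] ang 75.1 z [118.1 119.9 122.4]
tooltop B 39 c [541.5 315.9] size [21.2 21.8] ang 72.3 z [118.  119.5 123. ]
tooltop AB 101 c [541.5 316.5] size [22.7 23.7] ang 75.1 z [118.  119.8 122.7]
```

Run:
```python
from h import *
Ps=[pts(load(n)).reshape(-1,3) for n in['scene','side']]
def rect(name,zlo,zhi,c,rad):
    for n,P in list(zip('AB',Ps))+[('AB',np.vstack(Ps))]:
        k=P[(P[:,2]>zlo)&(P[:,2]<zhi)&(np.hypot(*(P[:,:2]-c).T)<rad)]
        if len(k)<5: print(name,n,len(k));continue
        r=cv2.minAreaRect((k[:,:2]*1000).astype(np.float32))
        print(name,n,len(k),'c',np.round(r[0],1),'size',np.round(r[1],1),'ang',round(r[2],1),'z',np.round(np.percentile(k[:,2],[5,50,95])*1000,1))
rect('tblock',.041,.048,(.5416,.317),.075)
rect('handle',.06,.125,(.5416,.317),.04)
th=np.deg2rad(-1.6);ex=np.array([np.cos(th),np.sin(th)]);ey=np.array([-ex[1],ex[0]])
for n,P in zip('AB',Ps):
    q=(P[:,:2]-[.5235,-.064]);s=np.c_[q@ex,q@ey,P[:,2]]*1000
    k=s[(abs(s[:,0])<16)&(s[:,1]>26)&(s[:,1]<116)&(s[:,2]>30)&(s[:,2]<64)]
    for lo in range(26,116,5):
        b=k[(k[:,1]>=lo)&(k[:,1]<lo+5)]
        if len(b):print(n,lo,len(b),'x',b[:,0].min().round(1),b[:,0].mean().round(1),b[:,0].max().round(1),'z',b[:,2].max().round(1))
    b=k[(abs(k[:,0])>6)|(k[:,2]>55)]; print('collar pts',np.round(np.sort(b[:,1]),0))
# drying pocket: hole in top
P=np.vstack(Ps);c=np.array([.4881,-.2982]);th=np.deg2rad(13.2);ex=np.array([np.cos(th),np.sin(th)]);ey=np.array([-ex[1],ex[0]])
q=P[:,:2]-c;s=np.c_[q@ex,q@ey,P[:,2]]*1000
k=s[(abs(s[:,0])<25)&(abs(s[:,1]+36)<25)&(s[:,2]<46)&(s[:,2]>0)];print('pocket',len(k),k.min(0),k.max(0),np.percentile(k,[2,98],axis=0))
```

```text
tblock A 629 c [542.4 318.2] size [76.4 92.8] ang 75.1 z [42.2 44.4 46.7]
tblock B 452 c [540.8 317.7] size [85.  89.9] ang 75.5 z [41.7 44.1 46.6]
tblock AB 1081 c [542.  317.3] size [84.9 92.8] ang 75.7 z [42.  44.3 46.7]
handle A 261 c [542.9 316.9] size [21.  26.8] ang 76.2 z [ 62.9  98.3 120.9]
handle B 188 c [540.3 315.7] size [22.7 23.6] ang 73.8 z [ 64.1  97.4 120.7]
handle AB 449 c [542.2 316.1] size [23.1 27.6] ang 77.4 z [ 63.2  97.6 120.9]
A 26 1 x -1.7 -1.7 -1.7 z 51.3
A 31 6 x 0.9 2.2 4.0 z 54.0
A 36 9 x -2.7 1.4 5.4 z 52.7
A 41 6 x -1.8 0.8 3.0 z 52.5
A 46 8 x -2.9 0.7 3.0 z 52.3
A 51 6 x 0.5 1.7 3.3 z 53.4
A 56 8 x -2.8 1.2 4.1 z 52.3
A 61 7 x -2.6 1.6 4.5 z 52.7
A 66 7 x -1.9 1.6 3.6 z 53.4
A 71 6 x -2.2 1.2 4.4 z 52.1
A 76 7 x -4.6 -0.1 2.8 z 50.6
A 81 25 x -9.2 2.0 13.2 z 60.7
A 86 17 x -7.7 4.9 12.1 z 62.9
A 91 4 x -1.8 1.8 3.7 z 52.3
A 96 14 x -5.9 1.7 8.4 z 56.4
A 101 12 x -6.2 2.2 7.6 z 55.4
A 106 15 x -4.3 1.5 8.5 z 55.7
A 111 8 x -8.3 2.0 7.5 z 56.2
collar pts [ 84.  85.  85.  85.  85.  85.  85.  85.  85.  85.  86.  86.  86.  86.
  86.  86.  87.  87.  88.  88.  88.  88.  89.  89.  89.  89.  90.  90.
  90.  90.  91.  98.  99.  99. 100. 101. 104. 104. 104. 105. 105. 109.
 109. 111. 112. 114. 115. 115.]
B 106 5 x -7.5 -5.3 -2.5 z 56.8
B 111 10 x -9.0 -2.7 5.1 z 58.6
collar pts [108. 109. 110. 110. 113. 113. 113. 113. 114. 116.]
pocket 253 [-18.61872143 -48.41832035   9.0162517 ] [ 17.91374602 -26.09907084  45.99942201] [[-18.23221699 -47.87750863   9.78399324]
 [ 17.33486384 -27.08687887  45.34294725]]
```

```bash
python3 -m creep '[[0.99,-0.26,0,0,1],[0.99,-0.26,0,0,1],[0.99,-0.26,0,0,1],[0.99,-0.26,0,0,1],[0.99,-0.26,0,0,1],[0.99,-0.26,0,0,1],[0.99,-0.26,0,0,1],[0.99,-0.26,0,0,1],[0,0,0,0.94,0.8],[0,0,0,0.94,0.8],[0,0,0,0.94,0.7],[0,0,0,0.94,0.7]]'
python3 - <<'E'
from h import *
d=grab('wrist','w1');cv2.imwrite('pics/w1.png',d['pixels'])
P=pts(d).reshape(-1,3)
k0=P[np.hypot(*(P[:,:2]-[.5416,.317]).T)<.075]
for lo,hi in((.041,.048),(.116,.125)):
    k=k0[(k0[:,2]>lo)&(k0[:,2]<hi)];r=cv2.minAreaRect((k[:,:2]*1000).astype(np.float32));print(len(k),r,np.median(k[:,2]))
E
```

```text
clock: 1.6
position: [0.5415, 0.3167, 0.2262]
ee_rot: [-2.495, -1.909, 0.002]
force: [-0.3, -1.1, 0.3]
width: 0.707
gripper_force: 0.0
5137 ((539.8438720703125, 320.3204345703125), (75.38967895507812, 90.12657165527344), 75.650390625) 0.04498480294951035
679 ((540.1226196289062, 320.3810729980469), (20.538463592529297, 23.276336669921875), 75.22395324707031) 0.12068369606839335
```

View pics/w1.png

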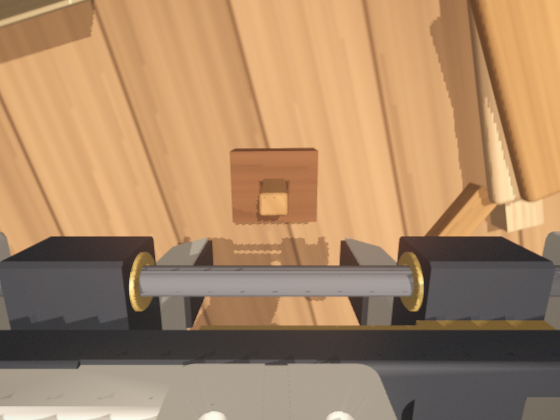

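The wrist view shows the tool handle at (273,203) in its block at (275,185), square to the gripper. The fits agree within 3 mm, so I go down with the grasp 68 mm above the tool's origin, which keeps the palm clear of the handle end.

```bash
python3 -m creep '[[0.05,-0.04,0.8,0.1,0.6],[0,0,0.9,0,0.6],[0,0,0.9,0,0.6],[0,0,0.85,0,0.6],[0,0,0.5,0,0.6],[0,0,0.2,0,0.6],[0,0,0,0,0],[0,0,0,0,0],[0,0,0,0,0],[0,0,0,0,0]]' 60
python3 -c "
from h import *
print(readout.observe())"
```

```text
clock: 2.9
position: [0.5411, 0.3195, 0.0615]
ee_rot: [2.5, 1.903, 0.002]
force: [0.5, 0.2, 4.1]
width: 0.255
gripper_force: 60.0
{'clock': 2.9, 'joints': array([-0.61353386,  0.60852107, -0.00701639,  1.73205899,  0.00557911,
        0.79980523, -0.89260973]), 'dq': array([ 1.32359720e-03,  2.30869824e-05, -4.31013961e-04, -3.53880253e-04,
       -3.69115247e-04,  5.90485049e-04,  2.06118431e-03]), 'joint_efforts': array([ 1.55296340e-01, -7.09946823e+01,  8.35978165e-01, -2.43470943e+01,
        1.44232271e-02, -2.83151502e-01,  6.08938499e-04]), 'position': array([0.54114605, 0.31945065, 0.06148293]), 'ee_rot': array([2.49965375e+00, 1.90293182e+00, 1.92636974e-03]), 'force': array([0.49143013, 0.17950869, 4.08529675]), 'ft_torque': array([-0.05703444,  0.10237721,  0.01626938]), 'gripper_force': 59.99633073806763, 'width': 0.25477383776001467}
```

```bash
python3 -m creep '[[0,0,-0.4,0,0],[0,0,-0.8,0,0],[0,0,-0.8,0,0],[0,0,-0.8,0,0],[0,0,-0.8,0,0],[0,0,-0.8,0,0]]' && python3 -m creep '[[-0.96,0.21,0,0,0],[-0.96,0.21,0,0,0],[-0.96,0.21,0,0,0],[-0.96,0.21,0,0,0],[-0.96,0.21,0,0,0],[-0.96,0.21,0,0,0],[-0.96,0.21,0,0,0],[-0.96,0.21,0,0,0],[0,0,0,-0.85,0],[0,0,0,-0.85,0],[0,0,0,-0.85,0],[0,0,0,-0.85,0]]'
python3 - <<'E'
from h import *
d=grab('wrist','w2');cv2.imwrite('pics/w2.png',d['pixels'])
s=grab('side','s2')
P=pts(d).reshape(-1,3);print(readout.observe()['position'],d['position'])
def rect(n,zlo,zhi,x0,x1,y0,y1):
    k=P[(P[:,2]>zlo)&(P[:,2]<zhi)&(P[:,0]>x0)&(P[:,0]<x1)&(P[:,1]>y0)&(P[:,1]<y1)]
    if len(k)<5: print(n,len(k));return
    r=cv2.minAreaRect((k[:,:2]*1000).astype(np.float32));print(n,len(k),np.round(r[0],1),np.round(r[1],1),round(r[2],1),np.median(k[:,2]).round(4))
rect('cheeks',.068,.082,.45,.6,-.12,.0)
rect('lug',.06,.07,.47,.58,.03,.1)
rect('lug+collar',.05,.07,.47,.58,.0,.1)
for y0 in(-.03,-.02,-.01,0,.01,.02,.03,.04): rect(f'bar{y0}',.042,.064,.49,.56,y0,y0+.01)
E
```

```text
clock: 3.65
position: [0.5407, 0.319, 0.239]
ee_rot: [2.5, 1.903, 0.001]
force: [-0.7, 0.1, -0.5]
width: 0.26
gripper_force: 60.0
clock: 5.15
position: [0.5237, 0.0051, 0.2378]
ee_rot: [2.255, 2.187, 0.001]
force: [0.2, -0.3, -0.5]
width: 0.258
gripper_force: 60.0
[0.52373036 0.00502057 0.23769439] [0.52583933 0.07161169 0.39589869]
cheeks 133 [521.8 -39.4] [ 6.9 63.5] 87.5 0.0745
lug 654 [525.   65.2] [17.2 33.3] 88.3 0.0659
lug+collar 1179 [524.2  36.9] [73.9 33.3] 88.3 0.0648
bar-0.03 63 [522.2 -25. ] [9.8 6.5] 88.1 0.0513
bar-0.02 61 [522.5 -15.1] [9.6 6.5] 88.4 0.0513
bar-0.01 65 [522.8  -5. ] [9.9 6.5] 88.3 0.0513
bar0 66 [523.1   4.9] [9.7 6.4] 88.4 0.0512
bar0.01 63 [523.4  15. ] [8.7 6.3] 88.4 0.0514
bar0.02 184 [523.7  25. ] [ 9.8 23.1] 88.4 0.056
bar0.03 98 [524.1  35.3] [ 9.5 16.7] 88.9 0.0519
bar0.04 125 [524.4  45. ] [17.3  9.4] 5.3 0.0521
```

View pics/w2.png

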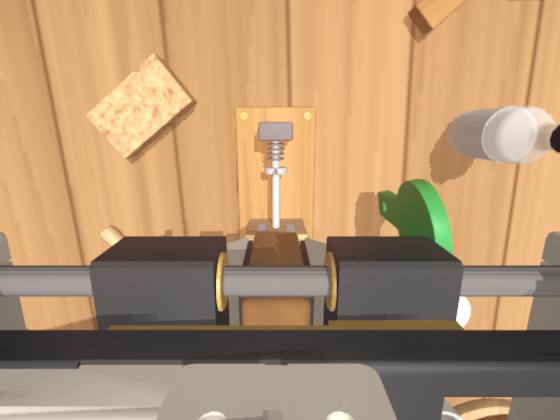

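The wrist view shows the bar at column 276 between the cheeks (row 225) and the collar (275,171), with the spring and lug above at (275,131). Bar and tool line up, so I lower until the prongs hang just above the bar and check from both cameras.

```bash
python3 -m creep '[[0,0,0.6,0,0],[0,0,0.8,0,0],[0,0,0.8,0,0],[0,0,0.6,0,0],[0,0,0.2,0,0],[0,0,0,0,0]]'
python3 - <<'E'
from h import *
o=[]
for n,t in(('scene','c3'),('side','s3')):
    d=grab(n,t);u,v=map(int,proj(d,[.524,.01,.06]));print(n,u,v, proj(d,[.524,.005,.052]))
    c=d['pixels'][max(v-50,0):v+50,max(u-50,0):u+50];o.append(cv2.resize(c,(400,400),interpolation=cv2.INTER_CUBIC))
cv2.imwrite('pics/c3.png',np.hstack(o))
E
```

```text
clock: 6.0
position: [0.5239, 0.0051, 0.1171]
ee_rot: [2.258, 2.185, -0.0]
force: [0.1, -0.4, -0.5]
width: 0.257
gripper_force: 60.0
scene 282 189 (np.float64(280.97019851653096), np.float64(192.46370850172693))
side 266 201 (np.float64(267.68308085231575), np.float64(205.3207350601003))
```

View pics/c3.png

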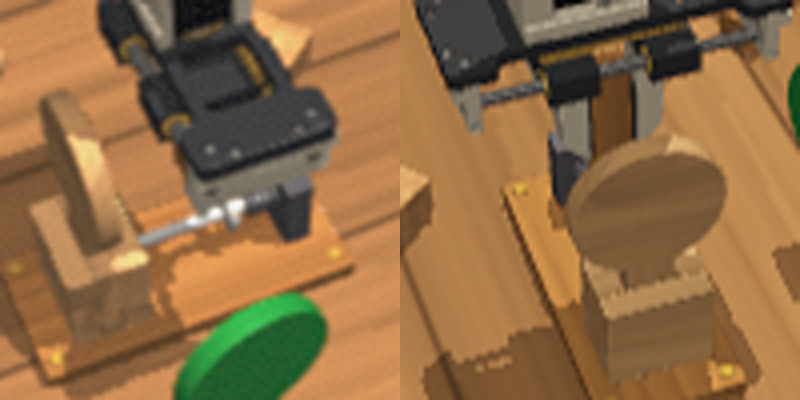

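The tool hangs over the bar (crop about (225,215)) but the fingers hide the prongs. I lower in small steps and watch the force.

```bash
python3 -m creep '[[0,0,0.15,0,0],[0,0,0.15,0,0],[0,0,0,0,0]]' ; python3 -m creep '[[0,0,0.04,0,0],[0,0,0.03,0,0],[0,0,0,0,0]]';python3 -m creep '[[0,0,0.03,0,0],[0,0,0,0,0]]'
```

```text
clock: 6.48
position: [0.5234, 0.0051, 0.1043]
ee_rot: [-2.257, -2.185, 0.001]
force: [-0.5, -0.3, 0.2]
width: 0.256
gripper_force: 60.0
clock: 6.85
position: [0.5238, 0.0051, 0.1019]
ee_rot: [2.257, 2.185, -0.0]
force: [-0.2, 0.2, -0.4]
width: 0.255
gripper_force: 60.0
clock: 7.1
position: [0.5238, 0.0051, 0.1007]
ee_rot: [-2.257, -2.185, 0.0]
force: [0.3, -0.1, -1.1]
width: 0.261
gripper_force: 60.0
```

```bash
python3 -m creep '[[0,0,0.04,0,0],[0,0,0.03,0,0],[0,0,0,0,0]]' ; python3 -m creep '[[0,0,0.1,0,0],[0,0,0.1,0,0],[0,0,0.1,0,0],[0,0,0.04,0,0],[0,0,0,0,0]]'; python3 -m creep '[[0.08,0,0,0,0],[0.08,0,0,0,0],[0.05,0,0,0,0],[0,0,0,0,0]]'
```

```text
clock: 7.48
position: [0.5237, 0.0051, 0.0978]
ee_rot: [-2.257, -2.185, 0.0]
force: [0.1, 0.9, -0.9]
width: 0.257
gripper_force: 60.0
clock: 8.1
position: [0.5237, 0.0051, 0.0842]
ee_rot: [-2.257, -2.185, 0.0]
force: [-0.7, -0.5, -0.9]
width: 0.254
gripper_force: 60.0
clock: 8.6
position: [0.5241, 0.0139, 0.0844]
ee_rot: [2.256, 2.186, 0.0]
force: [0.8, -0.7, -0.6]
width: 0.26
gripper_force: 60.0
```

```bash
for i in 1; do python3 -m creep '[[0.05,0,0,0,0],[0.05,0,0,0,0],[0,0,0,0,0]]'|sed -n 2,4p;done;  python3 -m creep '[[0.03,0,0,0,0],[0,0,0,0,0]]'|sed -n 2,4p;  python3 -m creep '[[0.03,0,0,0,0],[0,0,0,0,0]]'|sed -n 2,4p
```

```text
position: [0.5242, 0.0177, 0.0843]
ee_rot: [-2.257, -2.186, -0.0]
force: [-0.1, -0.2, -1.4]
position: [0.5242, 0.0188, 0.0844]
ee_rot: [2.257, 2.185, 0.0]
force: [0.7, 0.4, -0.6]
position: [0.5242, 0.0193, 0.0843]
ee_rot: [2.257, 2.185, -0.001]
force: [-0.1, -2.9, -0.4]
```

Contact is felt at TCP y = 0.019. Now I push gently.

```bash
python3 -m creep '[[0.03,0,0,0,0],[0.03,0,0,0,0],[0,0,0,0,0]]'|sed -n 2,4p;  python3 -m creep '[[0.03,0,0,0,0],[0.03,0,0,0,0],[0,0,0,0,0]]'|sed -n 2,4p;  python3 -m creep '[[0.03,0,0,0,0],[0.03,0,0,0,0],[0,0,0,0,0]]'|sed -n 2,4p
```

```text
position: [0.5243, 0.0221, 0.0843]
ee_rot: [2.257, 2.185, -0.0]
force: [-0.2, -4.5, -0.1]
position: [0.5244, 0.0248, 0.0843]
ee_rot: [2.257, 2.186, -0.0]
force: [0.2, -5.1, -0.2]
position: [0.5245, 0.027, 0.0843]
ee_rot: [2.257, 2.185, -0.0]
force: [-0.6, -3.9, -0.6]
```

```bash
cat > pz.py <<'E'
from h import *
for n in('side','scene'):
    P=pts(grab(n,'pz')).reshape(-1,3);k=P[(abs(P[:,0]-.5235)<.05)&(abs(P[:,1]+.064)<.014)&(P[:,2]<.21)&(P[:,2]>.1)]
    if len(k)>8: print(n,'paddle top',np.sort(k[:,2])[-8:-3].round(4))
E
python3 pz.py; python3 -m creep '[[0.03,0,0,0,0],[0,0,0,0,0]]'|sed -n 2,4p;python3 pz.py; python3 -m creep '[[0.03,0,0,0,0],[0,0,0,0,0]]'|sed -n 2,4p;python3 pz.py
```

```text
side paddle top [0.1766 0.1767 0.1767 0.1769 0.1772]
scene paddle top [0.1766 0.1766 0.1767 0.1767 0.177 ]
position: [0.5245, 0.0281, 0.0843]
ee_rot: [2.257, 2.185, -0.0]
force: [1.3, -5.4, -0.0]
side paddle top [0.1769 0.1769 0.1771 0.1772 0.1774]
scene paddle top [0.1766 0.1768 0.1768 0.1768 0.177 ]
position: [0.5245, 0.0293, 0.0843]
ee_rot: [2.257, 2.185, -0.0]
force: [-0.3, -6.3, -0.4]
side paddle top [0.1774 0.1776 0.1776 0.1777 0.1777]
scene paddle top [0.1776 0.1777 0.1778 0.1778 0.1784]
```

```bash
python3 -m creep '[[0.02,0,0,0,0],[0,0,0,0,0]]'|sed -n 2,4p;python3 pz.py; python3 -m creep '[[0.02,0,0,0,0],[0,0,0,0,0]]'|sed -n 2,4p;python3 pz.py
```

```text
position: [0.5246, 0.0302, 0.0843]
ee_rot: [2.257, 2.185, -0.0]
force: [-0.3, -4.3, 0.8]
side paddle top [0.1787 0.1787 0.179  0.1791 0.1791]
scene paddle top [0.1785 0.1785 0.1785 0.1786 0.1791]
position: [0.5246, 0.031, 0.0843]
ee_rot: [2.257, 2.185, -0.0]
force: [0.2, -4.6, -0.9]
side paddle top [0.1826 0.1828 0.1829 0.183  0.183 ]
scene paddle top [0.1835 0.1836 0.1836 0.1838 0.1839]
```

```bash
python3 -m creep '[[0,0,0,0,0],[0,0,0,0,0]]'|sed -n 2,4p;python3 pz.py
```

```text
position: [0.5246, 0.031, 0.0843]
ee_rot: [2.257, 2.185, -0.0]
force: [-0.4, -5.1, -0.3]
side paddle top [0.1837 0.1839 0.184  0.184  0.1851]
scene paddle top [0.184  0.1842 0.1844 0.1846 0.1848]
```

```bash
python3 -m creep '[[0.013,0,0,0,0],[0,0,0,0,0],[0,0,0,0,0]]'|sed -n 2,4p;python3 pz.py
```

```text
position: [0.5246, 0.0313, 0.0843]
ee_rot: [2.257, 2.185, -0.0]
force: [0.8, -5.4, 0.3]
side paddle top [0.188  0.1888 0.1888 0.1888 0.1888]
scene paddle top [0.1882 0.1884 0.1884 0.1886 0.1887]
```

It has popped up (+12 mm). I hold briefly, ease the bar back and lift away.

```bash
python3 -m creep '[[0,0,0,0,0],[-0.06,0,0,0,0],[-0.06,0,0,0,0],[-0.06,0,0,0,0],[-0.06,0,0,0,0],[-0.06,0,0,0,0],[-0.06,0,0,0,0],[-0.06,0,0,0,0],[-0.06,0,0,0,0],[-0.08,0,0,0,0]]'; python3 -m creep '[[0,0,-0.1,0,0],[0,0,-0.3,0,0],[0,0,-0.4,0,0],[0,0,-0.8,0,0],[0,0,-0.8,0,0],[0,0,-0.8,0,0],[0,0,-0.6,0,0],[0,0,0,0.85,0],[0,0,0,0.85,0],[0,0,0,0.85,0],[0,0,0,0.85,0]]';python3 pz.py
```

```text
clock: 14.18
position: [0.5239, 0.0091, 0.0844]
ee_rot: [2.257, 2.185, 0.0]
force: [0.3, 0.6, -0.4]
width: 0.259
gripper_force: 60.0
clock: 15.55
position: [0.5239, 0.0094, 0.2376]
ee_rot: [2.501, 1.9, 0.002]
force: [-0.6, -0.2, -0.5]
width: 0.255
gripper_force: 60.0
side paddle top [0.1884 0.1886 0.1888 0.1888 0.1891]
scene paddle top [0.188  0.1882 0.1883 0.1884 0.1884]
```

```bash
python3 -m creep '[[0.948,-0.207,0,0,0],[0.948,-0.207,0,0,0],[0.948,-0.207,0,0,0],[0.948,-0.207,0,0,0],[0.948,-0.207,0,0,0],[0.948,-0.207,0,0,0],[0.948,-0.207,0,0,0],[0.948,-0.207,0,0,0],[0,0,0,0,0]]'
python3 - <<'E'
from h import *
o=[]
for n in('scene','side'):
    d=grab(n,n+'5');u,v=map(int,proj(d,[.541,.319,.2]));print(u,v)
    v0=max(v-50,0);u0=max(u-50,0)
    o.append(cv2.resize(d['pixels'][v0:v0+100,u0:u0+100],(400,400),interpolation=cv2.INTER_CUBIC))
cv2.imwrite('pics/c5.png',np.hstack(o))
E
```

```text
clock: 16.77
position: [0.5395, 0.3234, 0.2366]
ee_rot: [-2.492, -1.91, -0.001]
force: [0.4, -0.7, -1.4]
width: 0.261
gripper_force: 60.0
411 108
229 82
```

View pics/c5.png

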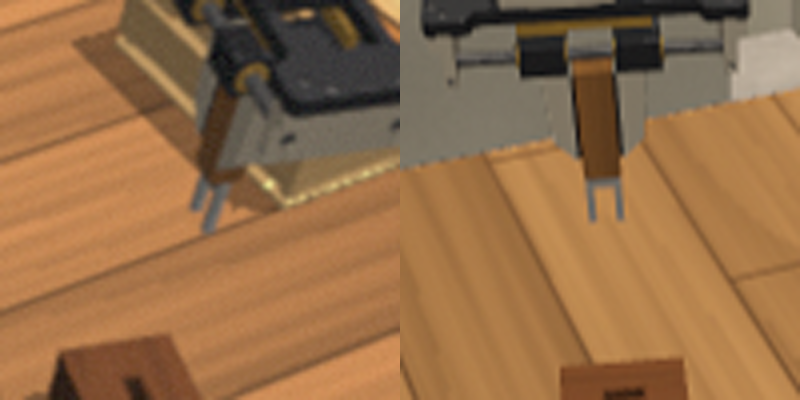

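The crops show the tool straight in the grip, prongs at (207,205) and (605,200), above its empty slot. I correct the small offset and lower.

```bash
python3 -m creep '[[-0.083,0.064,0,0.1,0],[0,0,0.8,0,0],[0,0,0.8,0,0],[0,0,0.8,0,0],[0,0,0.4,0,0],[0,0,0,0,0]]'
```

```text
clock: 17.62
position: [0.5423, 0.3143, 0.1238]
ee_rot: [2.507, 1.893, -0.003]
force: [0.2, -0.8, -0.4]
width: 0.259
gripper_force: 60.0
```

```bash
python3 -m creep '[[0.117,-0.064,0,-0.1,0],[0,0,0,0,0],[0,0,0,0,0]]';python3 -m creep '[[0,0,0,0,0]]'|sed -n 2,3p
```

```text
clock: 18.0
position: [0.5416, 0.321, 0.1251]
ee_rot: [2.499, 1.903, 0.002]
force: [-0.4, 0.4, -0.8]
width: 0.257
gripper_force: 60.0
position: [0.5414, 0.3206, 0.1247]
ee_rot: [2.5, 1.903, 0.001]
```

```bash
python3 -m creep '[[-0.03,0,0.3,0,0],[0,0,0.2,0,0],[0,0,0.1,0,0],[0,0,0.1,0,0],[0,0,0.1,0,0],[0,0,0,0,0]]'; python3 -m creep '[[0,0,0.2,0,0],[0,0,0.2,0,0],[0,0,0.2,0,0],[0,0,0.1,0,0],[0,0,0.03,0,0],[0,0,0,0,0]]'
```

```text
clock: 18.88
position: [0.5408, 0.3193, 0.0921]
ee_rot: [2.5, 1.903, -0.001]
force: [0.0, -0.4, -1.3]
width: 0.263
gripper_force: 60.0
clock: 19.62
position: [0.541, 0.3195, 0.0632]
ee_rot: [2.5, 1.903, 0.0]
force: [-0.1, 0.4, -0.6]
width: 0.26
gripper_force: 60.0
```

```bash
python3 -m creep '[[0,0,0.03,0,0],[0,0,0,0,0],[0,0,0,0,0.6],[0,0,0,0,0.6],[0,0,0,0,0.6],[0,0,0,0,0.6]]'; python3 -m creep '[[0,0,-0.3,0,0.6],[0,0,-0.6,0,0.6],[0,0,-0.9,0,0.6],[0,0,-0.9,0,0.6],[0,0,-0.9,0,0.6],[0,0,-0.7,0,0.6],[0,0,0,0,0.6],[0,0,0,0,0.6]]'
python3 - <<'E'
from h import *
d=grab('wrist','w4');P=pts(d).reshape(-1,3)
k0=P[np.hypot(*(P[:,:2]-[.5416,.317]).T)<.075]
for lo,hi in((.041,.048),(.114,.128)):
    k=k0[(k0[:,2]>lo)&(k0[:,2]<hi)];r=cv2.minAreaRect((k[:,:2]*1000).astype(np.float32));print(len(k),r,np.median(k[:,2]))
E
```

```text
clock: 20.38
position: [0.541, 0.3195, 0.062]
ee_rot: [2.5, 1.903, 0.0]
force: [-0.5, 0.2, -0.4]
width: 0.59
gripper_force: 0.0
clock: 21.38
position: [0.5406, 0.3192, 0.2338]
ee_rot: [2.5, 1.903, -0.001]
force: [-0.6, 0.2, 0.5]
width: 0.6
gripper_force: 0.0
4898 ((539.8555908203125, 320.35784912109375), (75.38980102539062, 90.26397705078125), 75.59984588623047) 0.04497752560512888
663 ((541.1044311523438, 320.30047607421875), (19.543222427368164, 23.9216365814209), 74.24507904052734) 0.12070188768997325
```

```bash
python3 -m creep '[[-0.934,0.214,0,0,0.6],[-0.934,0.214,0,0,0.6],[-0.934,0.214,0,0,0.6],[-0.934,0.214,0,0,0.6],[-0.934,0.214,0,0,0.6],[-0.934,0.214,0,0,0.6],[-0.934,0.214,0,0,0.6],[-0.934,0.214,0,0,0.6],[-0.934,0.214,0,0,0.6],[-0.934,0.214,0,0,0.6]]'; python3 -m creep '[[0,0,0,1,0.6],[0,0,0,1,0.6],[0,0,0,1,0.6],[0,0,0,1,0.6],[0,0,0,1,0.6],[0,0,0,1,0.6],[0,0,0,1,0.6],[0,0,0,1,0.6],[0,0,0,1,0.6],[0,0,0,1,0.6]]';python3 -m creep '[[0,0,0,1,0.6],[0,0,0,1,0.6],[0,0,0,1,0.6],[0,0,0,1,0.6],[0,0,0,1,0.6],[0,0,0,1,0.6],[0,0,0,1,0.6],[0,0,0,1,0.6],[0,0,0,1,0.6],[0,0,0,0,0.6],[0,0,0,0,0.6]]'
python3 - <<'E'
from h import *
o=readout.observe();print(o['position'],o['joints'].round(2));print(cv2.Rodrigues(o['ee_rot'])[0].round(3))
for n in('wrist','side','scene'):
    P=pts(grab(n,'x6')).reshape(-1,3);k=P[(abs(P[:,0]-.5235)<.06)&(abs(P[:,1]+.064)<.025)&(P[:,2]<.2)&(P[:,2]>.12)]
    if len(k)>20: print(n,len(k),cv2.minAreaRect((k[:,:2]*1000).astype(np.float32)),k[:,2].max())
E
```

```text
clock: 22.68
position: [0.5231, -0.0646, 0.233]
ee_rot: [-2.499, -1.902, 0.002]
force: [0.4, -0.6, -0.1]
width: 0.601
gripper_force: 0.0
clock: 23.92
position: [0.5232, -0.0634, 0.2329]
ee_rot: [-3.0, -0.929, 0.003]
force: [0.0, 0.1, 0.7]
width: 0.601
gripper_force: 0.0
clock: 25.3
position: [0.5236, -0.0634, 0.2335]
ee_rot: [3.141, -0.037, -0.001]
force: [-0.5, 0.0, 0.1]
width: 0.597
gripper_force: 0.0
[ 0.5236412  -0.06344589  0.23346739] [-0.27  0.27  0.37  1.82 -0.11  1.07 -1.46]
[[ 1.    -0.024 -0.001]
 [-0.024 -1.    -0.   ]
 [-0.001  0.    -1.   ]]
wrist 2221 ((531.402587890625, -63.1572151184082), (14.012943267822266, 70.5553207397461), 88.25801849365234) 0.18949909698328118
side 908 ((521.56689453125, -65.23402404785156), (17.776458740234375, 88.60942077636719), 88.00609588623047) 0.18883220381827526
scene 451 ((525.0751342773438, -64.57171630859375), (14.586273193359375, 87.31509399414062), 88.34258270263672) 0.1885879059026362
```

```bash
python3 -m creep '[[0,0.02,0.6,0,0.5],[0,0,0.7,0,0.5],[0,0,0.6,0,0.5],[0,0,0.36,0,0.5],[0,0,0,0,0.5],[0,0,0,0,0],[0,0,0,0,0],[0,0,0,0,0],[0,0,0,0,0]]' 40; python3 -m creep '[[0,0,-0.1,0,0],[0,0,-0.2,0,0],[0,0,-0.2,0,0],[0,0,0,0,0]]'; python3 pz.py
```

```text
clock: 26.58
position: [0.5242, -0.0637, 0.1439]
ee_rot: [-3.141, 0.039, -0.001]
force: [-1.1, 0.7, 3.2]
width: 0.15
gripper_force: 40.0
clock: 27.08
position: [0.5246, -0.064, 0.1648]
ee_rot: [-3.141, 0.039, -0.003]
force: [0.7, 2.4, 1.2]
width: 0.152
gripper_force: 40.0
side paddle top [0.2005 0.2011 0.2011 0.2012 0.2012]
scene paddle top [0.2075 0.2075 0.2076 0.2076 0.2083]
```

```bash
python3 -m creep '[[0,0,-0.4,0,0],[0,0,-0.7,0,0],[0,0,-0.7,0,0],[0,0,-0.7,0,0],[0,0,-0.5,0,0],[0,0,-0.1,0,0],[0,0,0,0,0]]'; python3 -m creep '[[-0.067,0.4,0,0,0],[-0.067,0.8,0,0,0],[-0.067,0.9,0,0,0],[-0.067,0.9,0,0,0],[-0.067,0.9,0,0,0],[-0.067,0.9,0,0,0],[-0.067,0.9,0,0,0],[-0.067,0.7,0,0,0],[0,0.4,0,0,0]]';python3 -m creep '[[0,0,0,-0.91,0],[0,0,0,-0.91,0],[0,0,0,-0.91,0],[0,0,0,-0.91,0],[0,0,0,0,0],[0,0,0,0,0]]'
python3 - <<'E'
from h import *
P=[]
for n in('side','scene'):
    d=grab(n,n+'7');P.append(pts(d).reshape(-1,3))
d=grab('wrist','w7');P.append(pts(d).reshape(-1,3))
o=readout.observe();p=o['position'];M=cv2.Rodrigues(o['ee_rot'])[0];print(p.round(4),np.rad2deg(np.arctan2(M[1,1],M[0,1])))
c=np.array([.4967,-.3352])
for n,Q in zip(('side','scene','wrist'),P):
    for nm,lo,hi,rad in(('low handle',.165,.225,.04),('blade',.24,.285,.06)):
        k=Q[(Q[:,2]>lo)&(Q[:,2]<hi)&(np.hypot(*(Q[:,:2]-c).T)<rad)]
        if len(k)>20:print(n,nm,len(k),cv2.minAreaRect((k[:,:2]*1000).astype(np.float32)),k[:,2].min().round(4))
    k=Q[(Q[:,2]>.05)&(Q[:,2]<.06)&(np.hypot(*(Q[:,:2]-[.488,-.298]).T)<.09)]
    if len(k)>20:print(n,'block',len(k),cv2.minAreaRect((k[:,:2]*1000).astype(np.float32)))
ims=[]
for n in('side','scene'):
    d=load(n+'7');u,v=map(int,proj(d,[.4967,-.3352,.13]));v0=min(max(v-80,0),260);u0=min(max(u-80,0),400);print(n,u0,v0)
    ims.append(cv2.resize(d['pixels'][v0:v0+160,u0:u0+160],(400,400),interpolation=cv2.INTER_CUBIC))
cv2.imwrite('pics/c7.png',np.hstack(ims))
E
```

```text
clock: 28.05
position: [0.5238, -0.0647, 0.2875]
ee_rot: [3.141, -0.04, 0.0]
force: [0.1, 0.8, -0.4]
width: 0.15
gripper_force: 40.0
clock: 29.18
position: [0.4939, -0.3382, 0.2868]
ee_rot: [3.141, -0.044, -0.003]
force: [-0.7, -0.0, -1.0]
width: 0.151
gripper_force: 40.0
clock: 29.92
position: [0.4955, -0.3356, 0.2873]
ee_rot: [-3.121, -0.357, 0.0]
force: [0.3, 0.0, -0.3]
width: 0.148
gripper_force: 40.0
[ 0.4956 -0.3356  0.2874] -76.91706244709572
side low handle 256 ((491.97882080078125, -342.4697570800781), (13.85573673248291, 31.20789909362793), 76.44556427001953) 0.1806
side blade 398 ((491.49456787109375, -343.9681091308594), (83.43698120117188, 11.77150821685791), 5.405629634857178) 0.2401
side block 2236 ((487.64947509765625, -298.26348876953125), (91.5182876586914, 131.13490295410156), 13.326400756835938)
scene low handle 133 ((508.1001892089844, -333.7425842285156), (4.430380821228027, 13.773582458496094), 8.812551498413086) 0.1797
scene blade 63 ((534.183837890625, -327.68719482421875), (9.51873779296875, 13.960847854614258), 15.966205596923828) 0.2595
scene block 1761 ((488.2923889160156, -298.63934326171875), (93.65289306640625, 130.32875061035156), 13.8965482711792)
wrist blade 22 ((536.1878051757812, -325.6404113769531), (0.8455552458763123, 10.768850326538086), 12.562234878540039) 0.2765
wrist block 4829 ((487.24285888671875, -296.48455810546875), (89.64761352539062, 130.37449645996094), 13.11715030670166)
side 239 230
scene 42 139
```

View pics/c7.png

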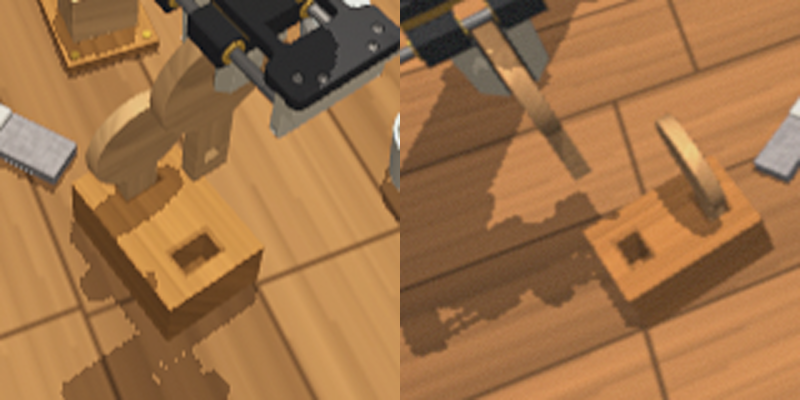

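The crops show the paddle upright above the block: side handle end at (208,165) with the pocket at (195,250), scene handle end at (575,170) with the pocket at (633,248). Side and scene disagree on y by about 5 mm, so I check the face distribution before lowering.

Run:
```python
from h import *
th=np.deg2rad(13.2);ex=np.array([np.cos(th),np.sin(th)]);ey=np.array([-ex[1],ex[0]])
for n in('side','scene'):
    Q=pts(load(n+'7')).reshape(-1,3);q=Q[:,:2]-[.4956,-.3356];s=np.c_[q@ex,q@ey,Q[:,2]]*1000
    for lo,hi in((182,200),(200,222),(230,250),(250,270)):
        k=s[(s[:,2]>lo)&(s[:,2]<hi)&(abs(s[:,0])<50)&(abs(s[:,1])<30)]
        if len(k)>5:print(n,lo,len(k),'x',np.percentile(k[:,0],[2,50,98]).round(1),'y',np.percentile(k[:,1],[2,25,50,75,98]).round(1))
    # pocket rim
    q=Q[:,:2]-[.4881,-.2982];s=np.c_[q@ex,q@ey,Q[:,2]]*1000
    k=s[(abs(s[:,0])<24)&(abs(s[:,1]+38)<17)&(s[:,2]<44)&(s[:,2]>5)]
    print(n,'pocket',len(k),np.percentile(k,[3,97],axis=0).round(1).tolist())
```

```text
side 182 110 x [-16.5  -6.   10.8] y [-8.  -7.2 -6.6 -4.   5.1]
side 200 120 x [-16.5 -11.6  11.1] y [-8.2 -7.5 -6.7 -3.2  5.6]
side 230 115 x [-18.5  -4.4  16.8] y [-8.1 -7.5 -7.1 -6.7 -1.6]
side 250 198 x [-38.9  -8.4  23.7] y [-8.4 -7.6 -7.2 -6.9 -6.3]
side pocket 137 [[-8.6, -38.8, 9.8], [17.4, -26.9, 42.6]]
scene 182 54 x [10.7 12.4 14.3] y [-7.7 -4.8 -1.2  2.4  5.8]
scene 200 66 x [11.  12.6 14.4] y [-7.6 -4.3 -0.9  2.4  5.6]
scene 230 22 x [11.8 12.7 13.8] y [-7.6 -4.4 -1.1  2.8  5.5]
scene 250 18 x [34.6 38.3 40.5] y [-7.5 -5.  -1.2  2.2  5.5]
scene pocket 101 [[-18.3, -48.1, 11.0], [-11.8, -29.0, 42.4]]
```

```bash
python3 -m creep '[[0.047,-0.027,0.4,0,0],[0,0,0.7,0,0],[0,0,0.7,0,0],[0,0,0.7,0,0],[0,0,0.4,0,0],[0,0,0.1,0,0],[0,0,0,0,0],[0,0,0,0,0]]'
```

```text
clock: 31.08
position: [0.4977, -0.3346, 0.1685]
ee_rot: [3.12, 0.359, 0.002]
force: [0.4, 0.3, -0.7]
width: 0.152
gripper_force: 40.0
```

```bash
python3 -m creep '[[0,0,0.1,0,0],[0,0,0.1,0,0],[0,0,0.1,0,0],[0,0,0.1,0,0],[0,0,0,0,0]]'|sed -n 2,4p;python3 -m creep '[[0,0,0.1,0,0],[0,0,0.1,0,0],[0,0,0.1,0,0],[0,0,0,0,0]]'|sed -n 2,4p
```

```text
position: [0.497, -0.334, 0.1511]
ee_rot: [-3.121, -0.359, 0.001]
force: [-0.6, -0.2, -0.7]
position: [0.497, -0.334, 0.1391]
ee_rot: [-3.121, -0.359, 0.001]
force: [0.2, -0.4, -1.2]
```

In the pocket with no contact force; on down.

```bash
python3 -m creep '[[0,0,0.1,0,0],[0,0,0.1,0,0],[0,0,0.1,0,0],[0,0,0.1,0,0],[0,0,0,0,0]]'|sed -n 2,4p;python3 -m creep '[[0,0,0.05,0,0],[0,0,0.05,0,0],[0,0,0,0,0]]'|sed -n 2,4p
```

```text
position: [0.497, -0.334, 0.1232]
ee_rot: [-3.121, -0.359, 0.001]
force: [-0.0, 0.5, -1.1]
position: [0.4972, -0.3341, 0.1194]
ee_rot: [-3.121, -0.359, 0.0]
force: [-0.1, -0.6, -1.7]
```

```bash
python3 -m creep '[[0,0,0.03,0,0],[0,0,0.02,0,0],[0,0,0,0,0]]'|sed -n 2,4p
python3 - <<'E'
from h import *
c=np.array([.4967,-.3352])
for n in('side','scene'):
    Q=pts(grab(n,n+'8')).reshape(-1,3);k=Q[(Q[:,2]>.12)&(Q[:,2]<.17)&(np.hypot(*(Q[:,:2]-c).T)<.03)];print(n,len(k),np.sort(k[:,2])[-6:].round(4) if len(k)>6 else '')
E
```

```text
position: [0.4973, -0.3342, 0.1179]
ee_rot: [3.121, 0.359, 0.001]
force: [-1.8, 1.0, 4.2]
side 143 [0.159  0.1679 0.1681 0.1681 0.1684 0.1688]
scene 359 [0.1636 0.1641 0.1643 0.1646 0.1647 0.1655]
```

Force of +4 N at the expected floor height, so I release.

```bash
python3 -m creep '[[0,0,0,0,0.25],[0,0,0,0,0.35],[0,0,0,0,0.45],[0,0,0,0,0.45],[0,0,0,0,0.45]]'|sed -n 2,5p; python3 -m creep '[[0,0,-0.2,0,0.45],[0,0,-0.5,0,0.45],[0,0,-0.7,0,0.45],[0,0,-0.8,0,0.45],[0,0,-0.8,0,0.45],[0,0,0,0,0.45],[0,0,0,0,0.45]]'
python3 - <<'E'
from h import *
th=np.deg2rad(13.2);ex=np.array([np.cos(th),np.sin(th)]);ey=np.array([-ex[1],ex[0]])
ims=[]
for n in('side','scene','wrist'):
    d=grab(n,n+'9');Q=pts(d).reshape(-1,3);q=Q[:,:2]-[.4963,-.3353];s=np.c_[q@ex,q@ey,Q[:,2]]*1000
    for lo,hi in((60,75),(90,110),(110,130),(130,148),(148,170)):
        k=s[(s[:,2]>lo)&(s[:,2]<hi)&(abs(s[:,0])<50)&(abs(s[:,1])<22)]
        if len(k)>5:print(n,lo,len(k),'x',np.percentile(k[:,0],[2,98]).round(1),'y',np.percentile(k[:,1],[2,50,98]).round(1),'zmax',k[:,2].max().round(1))
    k=Q[(np.hypot(*(Q[:,:2]-[.5416,.317]).T)<.03)&(Q[:,2]>.1)&(Q[:,2]<.14)]
    if len(k)>5:print(n,'tool',k[:,:2].mean(0).round(4),np.median(k[k[:,2]>.115][:,2]))
    if n!='wrist':ims.append(cv2.resize(d['pixels'],(400,300),interpolation=cv2.INTER_AREA))
cv2.imwrite('pics/c9.png',np.hstack(ims))
E
```

```text
position: [0.4972, -0.3342, 0.1175]
ee_rot: [3.121, 0.359, 0.0]
force: [-0.5, -0.5, 0.1]
width: 0.449
clock: 35.17
position: [0.497, -0.3339, 0.2374]
ee_rot: [-3.121, -0.359, 0.0]
force: [0.6, 0.8, 0.2]
width: 0.447
gripper_force: 0.0
side 60 47 x [-15.   12.3] y [-7.5 -6.5 -3. ] zmax 74.9
side 90 172 x [-43.1  36.5] y [-7.4 -6.5 -5.3] zmax 110.0
side 110 231 x [-45.5  39.7] y [-7.3 -6.4  4.7] zmax 130.0
side 130 248 x [-42.7  36.5] y [-7.4 -6.   5.7] zmax 147.9
side 148 309 x [-30.5  27.9] y [-7.5 -1.9  6.9] zmax 163.8
side tool [0.54   0.3119] 0.11976062629040707
scene 90 17 x [40.  44.4] y [-6.7  0.   5.5] zmax 109.3
scene 110 47 x [40.8 45.7] y [-6.3  0.5  6.4] zmax 129.8
scene 130 82 x [ 4.9 43.8] y [-7.  -0.8  6.8] zmax 148.0
scene 148 189 x [-25.7  31.5] y [-6.8 -0.2  6.5] zmax 163.7
scene tool [0.5458 0.3142] 0.11982159466031034
wrist 110 66 x [41.4 43.5] y [-4.8  1.8  8.3] zmax 129.9
wrist 130 372 x [-40.4  41.4] y [-5.1  1.8  8.5] zmax 148.0
wrist 148 1490 x [-30.4  29.8] y [-4.9  1.8  8.4] zmax 163.5
```

View pics/c9.png

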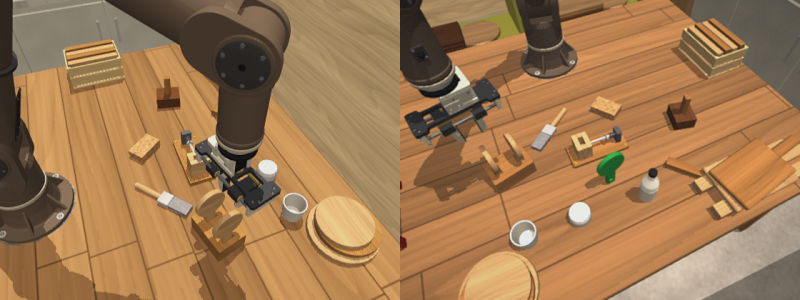

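The picture shows both paddles upright in the drying block (side (215,210), scene (500,155)), the tool in its block (side (168,90), scene (683,105)), and everything else in place. The paddle top is at 162 mm, so it is fully home.

```bash
python3 -c "
from cell import sign_off
print(sign_off())"
```

```text
the job is handed in; nothing more can be done
None
```

The paddle is freed and stands fully home in the empty pocket, the forked tool is back in its block, nothing else was seen to move, and the job is handed in at about 35 s; no verdict was returned.

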